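# Find the paint-tub lid that rocks and press it home

### The arm

A 6-joint arm with a two-finger parallel gripper is mounted at the origin on the work surface. World frame = base frame: x ahead of the robot, y to its left, z up, the work surface at z = 0. Lengths are in m, angles in rad, forces in N, time in s.
With the tool pointing down it reaches from about 0.35 to 0.975 m from the base axis. Payload 4.9 kg.
Tool frame: the origin (TCP) lies at the very end of the fingers, on their centre line; the grasp point (between the pads) lies 19 mm behind it; z points along the fingers, y is the line along which they close (so a half turn about z gives the same grasp; the last joint's range is limited). The gripper opens to 85 mm and grips with 20 to 120 N. Pads are 22 mm wide; open, the fingers measure 114 mm over their backs; the gripper's body (76 mm by 85 mm) begins 54 mm behind the grasp point. The pads swing forward as they close: fully open they stand 13 mm farther back than shut.
Start: joints at [-1.424, 0.053, 1.613, -0, 1.476, -0.119], TCP at [0.164, -0.603, 0.231] pointing down, gripper open.
Joint ranges: [-3.01, 3.01], [-1.01, 2.22], [0.06, 2.58], [-1.02, 4.17], [0.09, 2.62], [-3.14, 3.14]. Speed limits (rad/s): [2.57, 2.57, 3.14, 3.14, 3.14, 3.14].

### API

Orientations are given as a rotation vector (axis times angle).
In Python, from station import ctrl, imaging gives the robot as it stands.
- The arm moves only by the tool play_rows, never from a script. Its argument "series" is a list of rows, each a list of 3 entries, a list of its own where there are three numbers: the opening, from 0 (shut) to 1 (fully open), then the shift along the tool's x, y, z each as a share of 0.05 m, from -1 to 1, then the turn, a rotation vector about the tool's x, y, z each as a share of 8 degrees, from -1 to 1. In form: [[grip, [dx, dy, dz], [ax, ay, az]], ...]. A call has 1 to 8 rows; each row shifts and turns the commanded pose from where the row before left it, along the tool's axes as they then stand; what a row does not reach is not made up. A row lasts 1/8 s, in which the tool goes at most 62.5 mm and 10.7 degrees, less where a joint would pass 70% of its speed; a pose out of reach is approached as far as the arm can. A call with a number of a shift or a turn outside -1 to 1 is refused whole. A call with a gripper value outside its range is refused whole. The fingers move at their own pace and stop on an object; "force" is the grip in N (left out, the last holds). Time passes only in rows, so rows that do not move let the fingers close. It gives the time, the measured TCP pose, the force, the opening and the grip force at its end, in the units of the state.
- ctrl.get_obs(): the state, without advancing time (a new reading comes with each control period).
- imaging.get_image(name): name is "side" or "top"; returns a dict with "color" (400x640x3 uint8, blue, green, red), "fx", "fy", "cx", "cy" (pixels), "D" ([k1, k2, p1, p2, k3] as OpenCV has them; the pictures are not rectified), "extrinsics" (4x4, takes a point from world to camera coordinates). Camera axes: x right, y down, z forward; pixel columns grow to the right and rows downward; lengths in m; the calibration is good to about 2 mm. A picture is of the moment at which its call begins. There is no depth.
- ctrl.finish_job(): hands the job in; it is judged then, once.
The state is a dict: "t": time; "q": joint angles; "dq": joint speeds; "effort": joint torques, N m; "tool_pos": TCP position; "tool_rot": TCP orientation; "contact_force": force on the tool from outside, world axes, zero at the start; "wrist_torque": the same for the moment, N m; "opening": finger opening in m; "grip_force": force on a finger pad.
Only numpy, scipy, OpenCV 4.12 (cv2) and the standard library are available. Lean on these libraries where they do the work, as an engineer would, in place of code of your own. Each camera call takes 0.05 s, during which the arm holds its last target. There are 200 camera calls.

### The job

One of the four red lids on the paint tubs in the wooden rack is not snapped on. With the fingertips, press the lids near the edge to find the one that rocks, then press that lid down at its middle until it is fully home, and finish with the fingertips still pressing down on it. Do not lift any lid, and leave the ink bottle, water cup and brush rest where they stand.

Things in the scene. Friction and masses are not known exactly. Their poses are not given: they have to be found in the camera images.
- rack: fixed light-wood block holding the four tubs, 130 mm (x) by 430 mm (y) by 45 mm high; origin: centre of its underside, on the table; the row of lids runs along its y axis, at 150, 50, -50 and -150 mm
- lid_a: one of four identical red round lids, 76 mm diameter, flat top, skirt 14 mm high, each capping a tub in the rack. Origin: centre of the top face, 68 to 75 mm above the table as found (tub heights differ, so height does not tell which lid is loose); z axis: square to the top face, upright when level. The names lie in any order along the row
- lid_b: as lid_a. Three of the four lids are snapped on: pressed near the edge they give under 1.5 mm and stay level. They stay on unless pulled
- lid_c: as lid_a. One lid, of unknown name, sits about 5 mm too high on its tub, level while untouched. 2 to 3 N down about 28 mm off its centre, on any side, tips it by about 0.15 rad (that edge drops about 4 mm and stops); it springs level on release
- lid_d: as lid_a. The one loose lid slides down 5 mm to a stop under about 8 to 11 N straight down at its middle; it stays there by itself and no longer rocks
- ink_bottle: bystander: loose black bottle with red cap, 52 mm diameter, 105 mm tall; origin: centre of its underside
- water_cup: bystander: loose blue cup, 72 mm across the rim, 85 mm tall; origin: centre of its underside
- brush_rest: bystander: loose white ceramic brush rest with five blue ridges, 30 mm (x) by 120 mm (y) by 18 mm high, lying before the rack; origin: centre of its underside

How it is judged:
On the way, in this order (a step that is already met when the one before it is completed fails the run):
1. the loose lid is rocked by a press near its edge (tips more than 0.06 rad) (((angle between lid_a's own z axis and vertical above 0.06 rad and contact force between the fingers and lid_a above 0.3 N) or (angle between lid_b's own z axis and vertical above 0.06 rad and contact force between the fingers and lid_b above 0.3 N) or (angle between lid_c's own z axis and vertical above 0.06 rad and contact force between the fingers and lid_c above 0.3 N) or (angle between lid_d's own z axis and vertical above 0.06 rad and contact force between the fingers and lid_d above 0.3 N))), for 0.05 s.
2. the loose lid is pressed fully home and level (((distance of lid_a from where it was at the start of the episode above 0.0035 m and height (world z) of lid_a below 0.0705 m and angle between lid_a's own z axis and vertical below 0.035 rad) or (distance of lid_b from where it was at the start of the episode above 0.0035 m and height (world z) of lid_b below 0.0705 m and angle between lid_b's own z axis and vertical below 0.035 rad) or (distance of lid_c from where it was at the start of the episode above 0.0035 m and height (world z) of lid_c below 0.0705 m and angle between lid_c's own z axis and vertical below 0.035 rad) or (distance of lid_d from where it was at the start of the episode above 0.0035 m and height (world z) of lid_d below 0.0705 m and angle between lid_d's own z axis and vertical below 0.035 rad))), for 0.2 s.
At the end, for the whole second after the job is handed in: The lid that rocked is down by more than 3.5 mm of its 5 mm and level within 0.035 rad, and the fingers press on it with more than 1.5 N and on no other lid; the other lids are within 2.5 mm and the bystanders within 20 mm of where they were (((distance of lid_a from where it was at the start of the episode above 0.0035 m and height (world z) of lid_a below 0.0705 m and angle between lid_a's own z axis and vertical below 0.035 rad and contact force between the fingers and lid_a above 1.5 N and distance of each of lid_b, lid_c, lid_d from where it was at the start of the episode below 0.0025 m and contact force between the fingers and lid_b below 0.3 N and contact force between the fingers and lid_c below 0.3 N and contact force between the fingers and lid_d below 0.3 N) or (distance of lid_b from where it was at the start of the episode above 0.0035 m and height (world z) of lid_b below 0.0705 m and angle between lid_b's own z axis and vertical below 0.035 rad and contact force between the fingers and lid_b above 1.5 N and distance of each of lid_a, lid_c, lid_d from where it was at the start of the episode below 0.0025 m and contact force between the fingers and lid_a below 0.3 N and contact force between the fingers and lid_c below 0.3 N and contact force between the fingers and lid_d below 0.3 N) or (distance of lid_c from where it was at the start of the episode above 0.0035 m and height (world z) of lid_c below 0.0705 m and angle between lid_c's own z axis and vertical below 0.035 rad and contact force between the fingers and lid_c above 1.5 N and distance of each of lid_a, lid_b, lid_d from where it was at the start of the episode below 0.0025 m and contact force between the fingers and lid_a below 0.3 N and contact force between the fingers and lid_b below 0.3 N and contact force between the fingers and lid_d below 0.3 N) or (distance of lid_d from where it was at the start of the episode above 0.0035 m and height (world z) of lid_d below 0.0705 m and angle between lid_d's own z axis and vertical below 0.035 rad and contact force between the fingers and lid_d above 1.5 N and distance of each of lid_a, lid_b, lid_c from where it was at the start of the episode below 0.0025 m and contact force between the fingers and lid_a below 0.3 N and contact force between the fingers and lid_b below 0.3 N and contact force between the fingers and lid_c below 0.3 N)) and distance of each of ink_bottle, water_cup, brush_rest from where it was at the start of the episode below 0.02 m); the arm keeps its last pose, push and grip.
It fails at once if a lid is lifted (its top over 78 mm above the table) (height (world z) of any of lid_a, lid_b, lid_c, lid_d above 0.078 m).
It fails at once if a bystander is pushed, lifted or tipped (distance of any of ink_bottle, water_cup, brush_rest from where it was at the start of the episode above 0.02 m or angle between any of ink_bottle, water_cup, brush_rest's own z axis and vertical above 0.3 rad).
It also fails if it takes over 48 s, if anything falls off the work surface, if the arm or the gripper's body presses on something with over 40 N, if the wrist force passes 120 N, or if a joint passes its speed limit or range.

## Working session

There is one attempt and no reset: what is moved stays moved. The work goes in short steps, Python scripts to look and compute and a tool call to move; the robot and the scene stay as the last step left them, time stands still between calls to the robot, and variables do not carry over. Pictures are saved under pics/ and viewed, at most 10 in all, crops included, and the job is handed in when it is done.

Besides the shell and the picture viewer there is one more tool, called by a JSON object that holds its "op" and its "data", one argument or row to a line. play_rows: Moves the arm, as the interface text tells. Shift numbers are shares of 0.05 m and turn numbers shares of 8 degrees, none past 1 either way. Its arguments: {"type":"object","properties":{"series":{"type":"array"},"force":{"type":"number"}},"required":["series"]}

```bash
mkdir -p pics; python3 - <<'E'
from station import ctrl, imaging
import cv2
o=ctrl.get_obs(); print({k:o[k] for k in('t','tool_pos','tool_rot','contact_force','opening')})
for n in('top','side'):
    d=imaging.get_image(n); cv2.imwrite(f'pics/{n}0.png',d['color']); print(n,d['fx'],d['cx'],d['D'],d['extrinsics'])
E
```

```text
{'t': 0.0, 'tool_pos': array([ 0.16406967, -0.60242357,  0.23005132]), 'tool_rot': array([-3.11182732e+00, -4.15895726e-01, -9.03923471e-06]), 'contact_force': array([-0.4676695 ,  0.55376447,  0.00577868]), 'opening': 0.08537983954667966}
top 382.91462870135115 322.2988349065177 [-0.09110764  0.          0.          0.          0.        ] [[ 0.02811501 -0.99960302 -0.00183085  0.03033644]
 [-0.98782716 -0.02750338 -0.15310474  0.60264166]
 [ 0.15299361  0.00611311 -0.98820827  0.63348775]
 [ 0.          0.          0.          1.        ]]
side 400.02812331059107 310.060108508766 [-0.00705974  0.          0.          0.          0.        ] [[ 0.78797749 -0.61554327  0.0140695  -0.43662066]
 [-0.46407979 -0.60879097 -0.64343103  0.31807705]
 [ 0.40462503  0.5004798  -0.76537478  0.43641783]
 [ 0.          0.          0.          1.        ]]
```

View pics/top0.png

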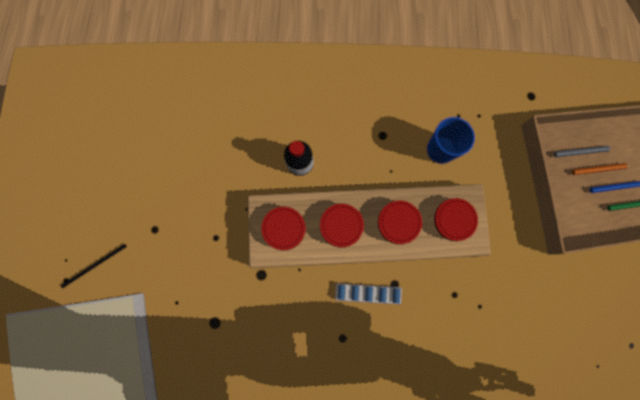

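View pics/side0.png

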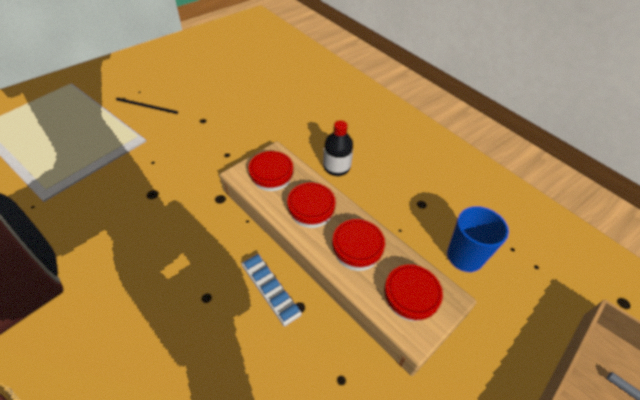

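```bash
cat > h.py <<'E'
import numpy as np, cv2
from scipy.spatial.transform import Rotation as R
from station import ctrl, imaging
def K(d): return np.array([[d['fx'],0,d['cx']],[0,d['fy'],d['cy']],[0,0,1]])
def plane(d,uv,z):
    p=cv2.undistortPoints(np.array(uv,float).reshape(-1,1,2),K(d),np.array(d['D']))[:,0]
    E=np.array(d['extrinsics']);r=np.c_[p,np.ones(len(p))]@E[:3,:3];c=-E[:3,:3].T@E[:3,3]
    return c+r*((z-c[2])/r[:,2])[:,None]
def go(x,y,z,yaw=None):
    o=ctrl.get_obs();M=R.from_rotvec(o['tool_rot'])
    print('shift shares',np.round(M.inv().apply(np.array([x,y,z])-o['tool_pos'])/.05,2),'yaw',np.degrees(np.arctan2(*M.as_matrix()[[1,0],0])))
E
python3 - <<'E'
from h import *
for n in('top','side'):
    d=imaging.get_image(n);h=cv2.cvtColor(d['color'],cv2.COLOR_BGR2HSV)
    m=(((h[...,0]<6)|(h[...,0]>174))&(h[...,1]>180)&(h[...,2]>90)).astype('u1')
    c,_=cv2.findContours(m,0,1)
    for k in c:
        if cv2.contourArea(k)>600:
            e=cv2.fitEllipse(k);print(n,np.round(e[0],1),np.round(e[1],1),plane(d,e[0],.0715)[0].round(4))
    if n=='top':print('bottle',plane(d,[298,148],.105),'rest',plane(d,[370,293],.018),'cup',plane(d,[455,137],.085),'rack corners',plane(d,[[249,195],[484,185],[489,256],[251,266]],.045))
go(.45,0,.231)
E
```

```text
top [282.9 227.9] [42.  42.9] [0.5541 0.1127 0.0715]
top [341.2 224.8] [42.1 43.1] [0.562  0.0139 0.0715]
top [399.5 221.7] [42. 43.] [ 0.57   -0.0853  0.0715]
top [455.9 219. ] [40. 42.] [ 0.5772 -0.1831  0.0715]
bottle [[0.68471064 0.08982065 0.105     ]] rest [[ 0.44569281 -0.04289966  0.018     ]] cup [[ 0.71937829 -0.18111284  0.085     ]] rack corners [[ 0.61356308  0.17895348  0.045     ]
 [ 0.6441215  -0.24647111  0.045     ]
 [ 0.51576338 -0.25130256  0.045     ]
 [ 0.48797495  0.16851183  0.045     ]]
side [413.  291.4] [51.  59.1] [ 0.5737 -0.1903  0.0715]
side [357.9 242.2] [45.8 51.9] [ 0.5684 -0.0903  0.0715]
side [310.6 202.6] [40.3 47.4] [0.5598 0.0075 0.0715]
side [270.4 168.5] [35.2 43.9] [0.5518 0.1047 0.0715]
shift shares [ 8.680e+00 -1.013e+01  1.000e-02] yaw 15.229564707481966
```

{"op": "play_rows", "data": {
  "series": [
    [0,[0.8,-0.5,0],[0,0,0]],
    [0,[0.8,-0.5,0],[0,0,0]],
    [0,[0.8,-0.5,0],[0,0,0]],
    [0,[0.8,-0.5,0],[0,0,0]],
    [0,[0.8,-0.5,0],[0,0,0]],
    [0,[0.8,-0.5,0],[0,0,0]],
    [0,[0.8,-0.5,0],[0,0,0]],
    [0,[0.8,-0.5,0],[0,0,0]]
  ],
  "force": 40
}}

```text
t: 1.2
tool_pos: [0.4212, -0.3247, 0.2312]
tool_rot: [3.114, 0.416, 0.0]
contact_force: [-0.0, -0.2, 0.1]
opening: 0.0003
grip_force: 0.0
```

{"op": "play_rows", "data": {
  "series": [
    [0,[0.8,-0.5,0.5],[0,0,0]],
    [0,[0.8,-0.5,0.5],[0,0,0]],
    [0,[0.8,-0.5,0.5],[0,0,0]],
    [0,[0.8,-0.5,0.5],[0,0,0]],
    [0,[0,0,0],[0,0,0]],
    [0,[0,0,0],[0,0,0]]
  ]
}}

```text
t: 1.95
tool_pos: [0.5484, -0.1876, 0.1313]
tool_rot: [3.114, 0.417, -0.001]
contact_force: [0.8, -0.5, -0.5]
opening: 0.0003
grip_force: 0.0
```

```bash
python3 - <<'E'
from h import *
o=ctrl.get_obs();print(o['tool_pos'],o['contact_force'],o['opening'],o['t'],o['tool_rot']);go(.549,-.187,.080)
d=imaging.get_image('side');cv2.imwrite('pics/s1.png',d['color'])
E
```

```text
[ 0.54842565 -0.18759819  0.13132671] [ 0.80007963 -0.4685569  -0.4982998 ] 0.00034672572543880466 1.95 [ 3.11357865e+00  4.16885728e-01 -6.33399463e-04]
shift shares [ 0.01 -0.01  1.03] yaw 15.252268997067006
```

{"op": "play_rows", "data": {
  "series": [
    [0,[0,0,0.5],[0,0,0]],
    [0,[0,0,0.5],[0,0,0]],
    [0,[0,0,0],[0,0,0]],
    [0,[0,0,0.03],[0,0,0]],
    [0,[0,0,0.03],[0,0,0]],
    [0,[0,0,0.03],[0,0,0]],
    [0,[0,0,0],[0,0,0]]
  ]
}}

```text
t: 2.88
tool_pos: [0.5486, -0.1875, 0.0771]
tool_rot: [3.114, 0.416, 0.001]
contact_force: [-0.3, 0.0, 0.1]
opening: 0.0004
grip_force: 0.0
```

View pics/s1.png

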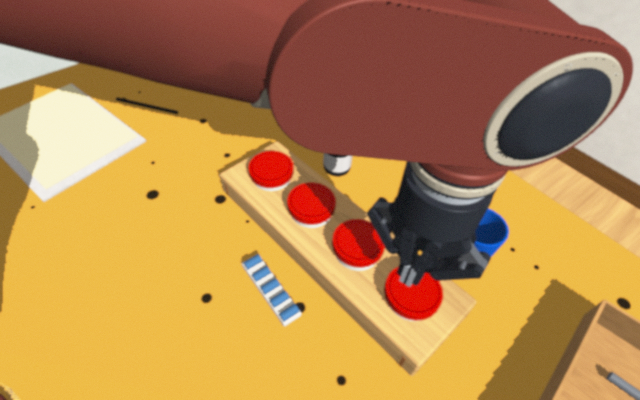

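The picture shows the shut fingertips at about (408,275) above the near-robot side of the nearest lid, centred at (413,291).

{"op": "play_rows", "data": {
  "series": [
    [0,[0,0,0.03],[0,0,0]],
    [0,[0,0,0.03],[0,0,0]],
    [0,[0,0,0],[0,0,0]]
  ]
}}

```text
t: 3.25
tool_pos: [0.5483, -0.1873, 0.0735]
tool_rot: [-3.114, -0.416, 0.001]
contact_force: [0.6, -0.3, 0.1]
opening: 0.0003
grip_force: 0.0
```

{"op": "play_rows", "data": {
  "series": [
    [0,[0,0,0.02],[0,0,0]],
    [0,[0,0,0.02],[0,0,0]],
    [0,[0,0,0],[0,0,0]]
  ]
}}

```text
t: 3.62
tool_pos: [0.5484, -0.1874, 0.0717]
tool_rot: [-3.114, -0.416, 0.0]
contact_force: [-0.4, 0.3, -0.6]
opening: 0.0
grip_force: 0.0
```

{"op": "play_rows", "data": {
  "series": [
    [0,[0,0,0.02],[0,0,0]],
    [0,[0,0,0.02],[0,0,0]],
    [0,[0,0,0],[0,0,0]]
  ]
}}

```text
t: 4.0
tool_pos: [0.5484, -0.1874, 0.0696]
tool_rot: [-3.114, -0.416, 0.0]
contact_force: [0.0, -0.2, 0.3]
opening: -0.0003
grip_force: 0.0
```

{"op": "play_rows", "data": {
  "series": [
    [0,[0,0,0.02],[0,0,0]],
    [0,[0,0,0],[0,0,0]]
  ]
}}

```text
t: 4.25
tool_pos: [0.5485, -0.1875, 0.0688]
tool_rot: [-3.114, -0.416, 0.0]
contact_force: [-0.3, 0.4, 0.5]
opening: -0.0002
grip_force: 0.1
```

{"op": "play_rows", "data": {
  "series": [
    [0,[0,0,0.02],[0,0,0]],
    [0,[0,0,0],[0,0,0]]
  ]
}}

```text
t: 4.5
tool_pos: [0.5486, -0.1875, 0.0678]
tool_rot: [3.114, 0.416, 0.0]
contact_force: [-0.4, -0.2, 0.4]
opening: 0.0002
grip_force: 0.3
```

{"op": "play_rows", "data": {
  "series": [
    [0,[0,0,0.02],[0,0,0]],
    [0,[0,0,0],[0,0,0]]
  ]
}}

```text
t: 4.75
tool_pos: [0.5486, -0.1875, 0.0669]
tool_rot: [3.114, 0.416, 0.0]
contact_force: [0.2, 0.6, 1.5]
opening: -0.0001
grip_force: 0.5
```

{"op": "play_rows", "data": {
  "series": [
    [0,[0,0,0.02],[0,0,0]],
    [0,[0,0,0],[0,0,0]]
  ]
}}

```text
t: 5.0
tool_pos: [0.5487, -0.1875, 0.066]
tool_rot: [3.114, 0.416, 0.001]
contact_force: [0.4, 0.4, 2.1]
opening: -0.0001
grip_force: 0.8
```

```bash
python3 - <<'E'
from h import *
o=ctrl.get_obs();print(o['tool_pos'],o['contact_force'],o['wrist_torque'])
d=imaging.get_image('side');cv2.imwrite('pics/s2.png',cv2.resize(d['color'][180:350,290:500],None,fx=3,fy=3))
E
```

```text
[ 0.54870527 -0.18752342  0.06595639] [0.39931285 0.36055037 2.11992228] [ 0.01184973 -0.00072545 -0.04454442]
```

View pics/s2.png

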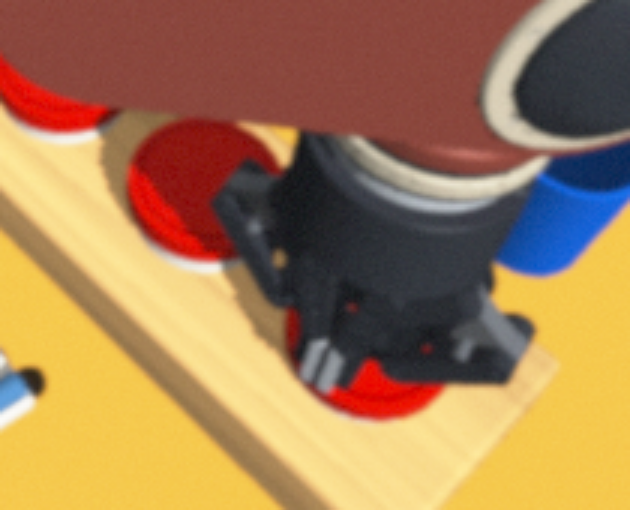

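The crop shows the pads at about (320,365) on the lid's robot-side edge. The edge gives about 0.6 N/mm; I press on to the stop.

{"op": "play_rows", "data": {
  "series": [
    [0,[0,0,0.02],[0,0,0]],
    [0,[0,0,0],[0,0,0]]
  ]
}}

```text
t: 5.3
tool_pos: [0.5488, -0.1875, 0.0652]
tool_rot: [3.114, 0.416, 0.001]
contact_force: [0.1, 0.4, 3.3]
opening: 0.0002
grip_force: 1.3
```

{"op": "play_rows", "data": {
  "series": [
    [0,[0,0,0.02],[0,0,0]],
    [0,[0,0,0],[0,0,0]]
  ]
}}

```text
t: 5.55
tool_pos: [0.5489, -0.1876, 0.0648]
tool_rot: [3.114, 0.416, 0.001]
contact_force: [-0.1, 0.8, 6.1]
opening: -0.0002
grip_force: 3.3
```

{"op": "play_rows", "data": {
  "series": [
    [0,[0,0,-0.4],[0,0,0]],
    [0,[0.18,-0.97,0],[0,0,0]],
    [0,[0.18,-0.97,0],[0,0,0]],
    [0,[0,0,0],[0,0,0]],
    [0,[0,0,0.1],[0,0,0]],
    [0,[0,0,0.06],[0,0,0]],
    [0,[0,0,0],[0,0,0]],
    [0,[0,0,0],[0,0,0]]
  ]
}}

```text
t: 6.55
tool_pos: [0.5404, -0.0898, 0.0757]
tool_rot: [-3.114, -0.415, 0.0]
contact_force: [-0.7, 0.6, 0.8]
opening: -0.0
grip_force: 0.0
```

{"op": "play_rows", "data": {
  "series": [
    [0,[0,0,0.02],[0,0,0]],
    [0,[0,0,0],[0,0,0]]
  ]
}}

```text
t: 6.8
tool_pos: [0.5404, -0.0892, 0.0747]
tool_rot: [-3.114, -0.416, 0.0]
contact_force: [0.1, 0.2, 0.4]
opening: 0.0
grip_force: 0.0
```

{"op": "play_rows", "data": {
  "series": [
    [0,[0,0,0.02],[0,0,0]],
    [0,[0,0,0],[0,0,0]]
  ]
}}

```text
t: 7.05
tool_pos: [0.5403, -0.0891, 0.0737]
tool_rot: [-3.114, -0.416, 0.0]
contact_force: [0.0, -0.9, 0.1]
opening: 0.0003
grip_force: 0.0
```

{"op": "play_rows", "data": {
  "series": [
    [0,[0,0,0.02],[0,0,0]],
    [0,[0,0,0],[0,0,0]]
  ]
}}

```text
t: 7.3
tool_pos: [0.5405, -0.0892, 0.0729]
tool_rot: [3.114, 0.416, 0.0]
contact_force: [0.4, -0.1, 0.8]
opening: 0.0001
grip_force: 0.1
```

{"op": "play_rows", "data": {
  "series": [
    [0,[0,0,0.02],[0,0,0]],
    [0,[0,0,0],[0,0,0]]
  ]
}}

```text
t: 7.55
tool_pos: [0.5405, -0.0892, 0.0725]
tool_rot: [3.114, 0.416, -0.0]
contact_force: [-2.9, 0.5, 4.3]
opening: 0.0001
grip_force: 2.4
```

{"op": "play_rows", "data": {
  "series": [
    [0,[0,0,0.02],[0,0,0]],
    [0,[0,0,0],[0,0,0]]
  ]
}}

```text
t: 7.8
tool_pos: [0.5406, -0.0892, 0.0723]
tool_rot: [3.114, 0.416, -0.0]
contact_force: [-4.5, 0.7, 9.3]
opening: -0.0002
grip_force: 4.8
```

{"op": "play_rows", "data": {
  "series": [
    [0,[0,0,0.02],[0,0,0]],
    [0,[0,0,0],[0,0,0]]
  ]
}}

```text
t: 8.05
tool_pos: [0.5406, -0.0892, 0.0721]
tool_rot: [-3.114, -0.417, 0.001]
contact_force: [-7.7, 1.5, 14.0]
opening: 0.0001
grip_force: 7.1
```

Lid 3 is stiff (about 10 N/mm, gave under 1 mm), so the nearest lid, which rocked about 4 mm, is the loose one. Going to its middle.

{"op": "play_rows", "data": {
  "series": [
    [0,[0,0,-0.4],[0,0,0]],
    [0,[0.06,0.68,0],[0,0,0]],
    [0,[0.06,0.68,0],[0,0,0]],
    [0,[0.06,0.69,0],[0,0,0]],
    [0,[0,0,0.2],[0,0,0]],
    [0,[0,0,0.14],[0,0,0]],
    [0,[0,0,0],[0,0,0]]
  ]
}}

```text
t: 8.93
tool_pos: [0.5749, -0.1844, 0.0714]
tool_rot: [-3.112, -0.417, 0.004]
contact_force: [0.3, -0.3, -0.1]
opening: 0.0001
grip_force: 0.0
```

{"op": "play_rows", "data": {
  "series": [
    [0,[0,0,0.02],[0,0,0]],
    [0,[0,0,0.02],[0,0,0]],
    [0,[0,0,0.02],[0,0,0]],
    [0,[0,0,0.02],[0,0,0]],
    [0,[0,0,0],[0,0,0]]
  ]
}}

```text
t: 9.55
tool_pos: [0.5762, -0.1857, 0.069]
tool_rot: [3.114, 0.416, 0.0]
contact_force: [-0.7, 0.4, 0.8]
opening: -0.0002
grip_force: 0.6
```

{"op": "play_rows", "data": {
  "series": [
    [0,[0,0,0.02],[0,0,0]],
    [0,[0,0,0.02],[0,0,0]],
    [0,[0,0,0],[0,0,0]]
  ]
}}

```text
t: 9.93
tool_pos: [0.5763, -0.1858, 0.0684]
tool_rot: [3.114, 0.416, -0.0]
contact_force: [-3.5, 1.4, 8.4]
opening: -0.0001
grip_force: 4.2
```

{"op": "play_rows", "data": {
  "series": [
    [0,[0,0,0.02],[0,0,0]],
    [0,[0,0,0.02],[0,0,0]],
    [0,[0,0,0],[0,0,0]]
  ]
}}

```text
t: 10.3
tool_pos: [0.5763, -0.1858, 0.0665]
tool_rot: [3.114, 0.416, -0.0]
contact_force: [-3.6, 1.9, 9.2]
opening: 0.0002
grip_force: 4.4
```

{"op": "play_rows", "data": {
  "series": [
    [0,[0,0,0.02],[0,0,0]],
    [0,[0,0,0.02],[0,0,0]],
    [0,[0,0,0],[0,0,0]]
  ]
}}

```text
t: 10.68
tool_pos: [0.5763, -0.1858, 0.0646]
tool_rot: [3.114, 0.416, 0.0]
contact_force: [-3.7, 1.9, 9.0]
opening: 0.0
grip_force: 4.5
```

{"op": "play_rows", "data": {
  "series": [
    [0,[0,0,0.02],[0,0,0]],
    [0,[0,0,0.02],[0,0,0]],
    [0,[0,0,0],[0,0,0]]
  ]
}}

```text
t: 11.05
tool_pos: [0.5763, -0.1859, 0.0637]
tool_rot: [-3.114, -0.416, 0.001]
contact_force: [-6.6, 2.2, 14.1]
opening: -0.0003
grip_force: 7.1
```

It slid 5 mm at about 9 N and then reached a stiff stop.

{"op": "play_rows", "data": {
  "series": [
    [0,[0,0,0.02],[0,0,0]],
    [0,[0,0,0],[0,0,0]],
    [0,[0,0,0],[0,0,0]],
    [0,[0,0,0],[0,0,0]]
  ]
}}

```text
t: 11.55
tool_pos: [0.5764, -0.1859, 0.0636]
tool_rot: [-3.114, -0.417, 0.001]
contact_force: [-9.7, 3.1, 18.8]
opening: -0.0003
grip_force: 9.3
```

```bash
python3 - <<'E'
from h import *
o=ctrl.get_obs();print(o['tool_pos'],o['contact_force'])
d=imaging.get_image('side');cv2.imwrite('pics/s3.png',d['color'])
E
```

```text
[ 0.5763682  -0.18586894  0.06357059] [-9.7052074   3.06030875 18.77140647]
```

View pics/s3.png

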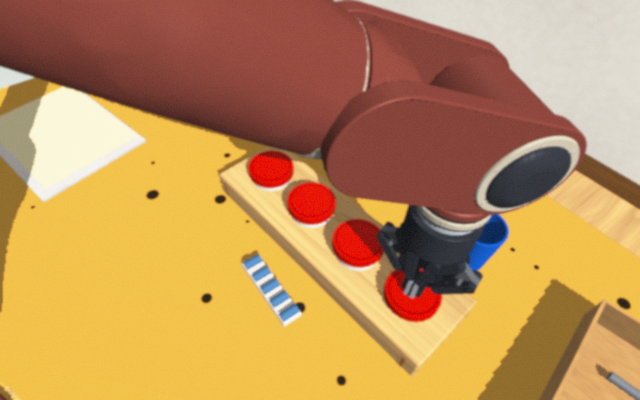

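The picture shows the fingertips pressing the middle of the nearest lid, at about (412,290). The lid sits lower with no white gap, and nothing else visible has moved.

```bash
python3 -c "
from station import ctrl
print(ctrl.finish_job())"
```

```text
the job is handed in; nothing more can be done
None
```

I handed the job in with the fingertips still pressing (about 19 N) on the loose lid, the one at the row's −y end: it rocked about 4 mm at the edge, then slid 5 mm to a stop at its middle; I tested one other lid (it was stiff) and left the last two untested, and no score came back.

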